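# Set a bar to length against the red flip stop

### The arm

A 6-joint arm with a two-finger parallel gripper is mounted at the origin on a cart in front of the work surface, level with it; the furniture and walls round the work are solid. World frame = base frame: x ahead of the robot, y to its left, z up, the work surface at z = 0. Lengths are in m, angles in degrees, forces in N, time in s.
With the tool pointing down it reaches from about 0.4 to 0.825 m from the base axis. Payload 7 kg.
Tool frame: the origin (TCP) lies between the finger pads; the fingertips stand 22 mm ahead of it and the grasp point (between the pads) lies 3 mm ahead of it; z points along the fingers, y is the direction in which the jaws open and shut (so a half turn about z gives the same grasp; the last joint's range is limited). The gripper opens to 88 mm and grips with 3 to 60 N. Pads are 19 mm wide; open, the fingers measure 130 mm over their backs; the gripper's body (78 mm by 193 mm) begins 47 mm behind the grasp point.
Start: joints at [80.85, 20.546, 0.682, 0, -70.136, -16.507], TCP at [0.292, 0.608, 0.249] pointing down, gripper open.
Joint ranges: [-176.03, 176.03], [-82.01, 121.73], [-58.28, 71.71], [-173.87, 95.51], [-174.79, -0.11], [-173.66, 173.66]. Speed limits (degrees/s): [136.94, 136.94, 172.46, 180, 180, 180].

### API

Orientations are given as [roll, pitch, yaw] about the fixed x, y, z axes, in that order (R = Rz(yaw) Ry(pitch) Rx(roll)).
In Python, from plant import telemetry, cams, r gives the robot as it stands.
- The arm moves only by the tool carry_out, never from a script. Its argument "commands" is one flat list of numbers, 5 for each row, row after row: the shift along the world's x, y, z as a fraction of full scale, then the turn about the world's z as a fraction of full scale, then the gripper's target within -1 to 1 (shut at 1, half-way at 0, fully open at -1). In form: [x, y, z, turn, claw, x, y, z, turn, claw, ...]. A call has 1 to 8 rows; each row shifts and turns the commanded pose from where the row before left it; what a row does not reach is not made up. Full scale, the value 1, is 0.04 m for a shift and 4 degrees for a turn. A row lasts 1/10 s, in which the tool goes at most 50 mm and 8.59 degrees, less where a joint would pass 70% of its speed; a pose out of reach is approached as far as the arm can. A call with a number of a shift or a turn outside -1 to 1 is refused whole. A call with a gripper value outside its range is refused whole. The fingers move at their own pace and stop on an object; "grip_force" is the grip in N (left out, the last holds). Time passes only in rows, so rows that do not move let the fingers close. It gives the time, the measured TCP pose, the force and the opening at its end, in the units of the state.
- telemetry.get_state(): the state, without advancing time (a new reading comes with each control period).
- cams.capture(name): name is "scene" or "top"; returns a dict with "frame" (480x640x3 uint8, red, green, blue), "camera_matrix" (3x3 intrinsics, pixels), "k1" (the pictures are not rectified: a ray, as slopes to the right and down, at radius r is drawn at 1 + k1 r^2 times it, then the intrinsics apply), "camera_from_world" (4x4, takes a point from world to camera coordinates). Camera axes: x right, y down, z forward; pixel columns grow to the right and rows downward; lengths in m; the calibration is good to about 2 mm. A picture is of the moment at which its call begins. There is no depth.
- r.close_job(): hands the job in, once; it reports no verdict.
The state is a dict: "time_s": time; "joints": joint angles; "qd": joint speeds; "joint_torque": joint torques, N m; "tcp_pos": TCP position; "eef_rot": TCP orientation; "contact_force": force on the tool from outside, world axes, zero at the start; "moment": the same for the moment, N m; "gripper_width": finger opening in m.
Only numpy, scipy, OpenCV 4.12 (cv2) and the standard library are available. Lean on these libraries where they do the work, as an engineer would, in place of code of your own. Each camera call takes 0.05 s, during which the arm holds its last target. There are 200 camera calls.

### The job

The brass bar in the channel is to be marked off at the length set by the red stop. Flip the red flag fully down across the channel first, then slide the bar along the channel until its front end rests against the red flag; leave the flag down, the bar lying in the channel, the blue flag up, and the other things on the bench where they are.

Things in the scene. Friction and masses are not known exactly. Their poses are not given: they have to be found in the camera images.
- rail: fixed dark steel rail, 380 mm long (y), 90 wide (x), plate 12 mm thick; the plate's top is the bed. Origin: centre of the underside. x points away from the robot, y along the rail to the left. A channel 28 mm wide runs along y, centred at x = -11 mm, between an aluminium fence behind (14 mm above the bed, 8 thick) and a front lip (8 mm above the bed, 6 thick); ends open.
- bar: loose rectangular brass bar, 25 mm wide (x), 120 mm long (y, along the channel), 30 mm high, 0.25 to 0.5 kg, lying on the bed in the right-hand part of the channel. Origin: centre of its underside; its y points along the rail's y, toward the flags. It stands 16 mm above the fence.
- bar_front (a point): centre of the bar's front end face (the end toward the flags, the bar's +y), 15 mm above its underside
- bar_rear (a point): centre of the bar's rear end face (the end away from the flags, the bar's -y), 15 mm above its underside
- red_stop: fixed grey bracket of the red flag, on the rail behind the fence. Origin: on the bed, on the channel's centre line, in the plane of the flag's stop face (its face toward the bar when down; the flag is 8 mm thick from there toward +y). Axes parallel to the rail's. The bracket takes up x +24 to +52 mm, y -16 to +24 mm, up to 34 mm above the bed.
- red_flag (a joint): angle of the red flag about its pin (rad): 0 = fully down across the channel, on its limit; grows as the flag is raised; 1.57 = upright; 1.7 to 1.9 at the start (leaning back, away from the robot); limit 2.0. The pin is stiff (0.05 N m of friction, no spring): the flag stays where it is left.
- red_hinge (a point): point on the red flag's pin; the pin runs along the rail's y. It lies +36 mm in x, +4 mm in y and 24 mm above the origin of red_stop.
- red_tip (a point): centre of the red flag's end tab (18 mm long, 12 wide along the rail, 16 thick), 66 mm from the pin. Pin and tab are joined by a straight arm, 8 mm wide along the rail, 14 thick, with a 24 mm wide blade under it that fills the channel to 3 mm over the bed when down. Raised, the arm's bare back faces away from the robot; down, it lies level, its upper side 31 mm above the bed.
- blue_stop: fixed grey bracket of the blue flag, on the rail behind the fence. Origin: on the bed, on the channel's centre line, in the plane of the flag's stop face (its face toward the bar when down; the flag is 8 mm thick from there toward +y). Axes parallel to the rail's. The bracket takes up x +24 to +52 mm, y -16 to +24 mm, up to 34 mm above the bed.
- blue_flag (a joint): angle of the blue flag about its pin (rad): 0 = fully down across the channel, on its limit; grows as the flag is raised; 1.57 = upright; 1.7 to 1.9 at the start (leaning back, away from the robot); limit 2.0. The pin is stiff (0.05 N m of friction, no spring): the flag stays where it is left.
- blue_hinge (a point): point on the blue flag's pin; the pin runs along the rail's y. It lies +36 mm in x, +4 mm in y and 24 mm above the origin of blue_stop.
- blue_tip (a point): centre of the blue flag's end tab (18 mm long, 12 wide along the rail, 16 thick), 66 mm from the pin. Pin and tab are joined by a straight arm, 8 mm wide along the rail, 14 thick, with a 24 mm wide blade under it that fills the channel to 3 mm over the bed when down. Raised, the arm's bare back faces away from the robot; down, it lies level, its upper side 31 mm above the bed.
- vial: loose glass vial with a black cap, 27 mm across, 56 mm high, on the bench behind the rail; origin at the centre of its underside. A bystander.
- weight: loose brass weight with a knob, 25 mm across, 30 mm high, on the bench behind the rail; origin at the centre of its underside. A bystander.
- jar: loose white plastic jar with a green lid, 52 mm across, 67 mm high, on the bench to the left of the rail; origin at the centre of its underside. A bystander.
- tape: loose roll of grey tape lying flat, 72 mm across, 19 mm high, on the bench far left; origin at the centre of its underside. A bystander.
Mind the look-alikes: they are no part of the job. There is more than one size of the bar; the one meant has the size given above.

How it is judged:
By the outcome, as a careful person would: the job done as asked, in the order asked, and still so for the second after the job is handed in, with the robot touching nothing.
It also fails if it takes over 50 s, if anything falls off the work surface, if the arm or the gripper's body presses on something with over 40 N, if the wrist force passes 120 N, or if a joint passes its speed limit or range.

## Working session

There is one attempt and no reset: what is moved stays moved. The work goes in short steps, Python scripts to look and compute and a tool call to move; the robot and the scene stay as the last step left them, time stands still between calls to the robot, and variables do not carry over. Pictures are saved under pics/ and viewed, about 8 in all and at most 12, crops included, and the job is handed in when it is done.

Besides the shell and the picture viewer there is one more tool, called after ">>>" by a JSON object that holds its "api" and its "payload". carry_out: Moves the arm, as the interface text tells. Shift numbers are shares of 0.04 m and turn numbers shares of 4 degrees, none past 1 either way. Its arguments: {"type":"object","properties":{"commands":{"type":"array"},"grip_force":{"type":"number"}},"required":["commands"]}

```bash
mkdir -p pics
cat > h.py <<'E'
import numpy as np, cv2
from plant import telemetry, cams, r
def cap(n,f):
    d=cams.capture(n); cv2.imwrite(f'pics/{f}.png',d['frame'][:,:,::-1]); np.savez(f'pics/{f}.npz',K=d['camera_matrix'],k1=d['k1'],T=d['camera_from_world']); return d
def ld(f):
    d=np.load(f'pics/{f}.npz'); return d['K'],float(d['k1']),d['T']
def ray(f,u,v):
    K,k1,T=ld(f); a=cv2.undistortPoints(np.array([[[u,v]]],float),K,np.array([k1,0,0,0,0]))[0,0]
    R=T[:3,:3]; return -R.T@T[:3,3], R.T@np.array([a[0],a[1],1])
def atz(f,u,v,z):
    o,d=ray(f,u,v); return o+d*(z-o[2])/d[2]
def proj(f,P):
    K,k1,T=ld(f); return cv2.projectPoints(np.atleast_2d(P).astype(float),cv2.Rodrigues(T[:3,:3])[0],T[:3,3],K,np.array([k1,0,0,0,0]))[0][:,0]
def crop(f,x,y,w,h,s,o):
    i=cv2.imread(f'pics/{f}.png')[y:y+h,x:x+w]; cv2.imwrite(f'pics/{o}.png',cv2.resize(i,None,fx=s,fy=s,interpolation=cv2.INTER_CUBIC))
E
python3 - <<'E'
from h import *
cap('scene','s0');cap('top','t0');print(telemetry.get_state())
for f in('s0','t0'):
    K,k,T=ld(f);print(-T[:3,:3].T@T[:3,3],T[:3,:3].round(2).tolist(),K[0,0],k)
E
```

```text
{'time_s': 0.1, 'joints': array([ 8.08495568e+01,  2.05884060e+01,  6.41167989e-01, -1.81062365e-02,
       -7.01350164e+01, -1.65078656e+01]), 'qd': array([ 0.03082819, -0.02307862,  0.11298527,  0.09975476,  0.03886752,
       -0.04885651]), 'joint_torque': array([-1.36272938e-03, -5.84163630e+01,  2.93754226e+01,  7.01557472e+00,
        1.02130932e-02, -5.08671292e-05]), 'tcp_pos': array([0.29211509, 0.60809371, 0.24771934]), 'eef_rot': array([ 1.79916299e+02, -7.05414601e-03, -2.56644684e+01]), 'contact_force': array([ 0.06267579,  0.10732657, -0.26542794]), 'moment': array([ 0.01047525,  0.03408119, -0.0049407 ]), 'gripper_width': 0.08748246905445697}
[-0.15899077 -0.37327071  0.85595931] [[0.57, -0.82, 0.0], [-0.55, -0.38, -0.75], [0.61, 0.42, -0.67]] 561.6428258016275 0.061954194375291184
[0.44781957 0.15677851 1.41250617] [[-0.0, -1.0, 0.02], [-1.0, 0.0, -0.08], [0.08, -0.02, -1.0]] 502.25625071940067 -0.12771551626944994
```

View pics/s0.png

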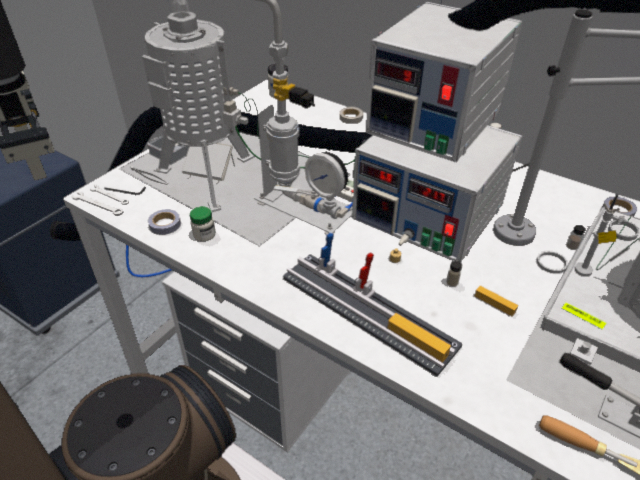

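View pics/t0.png

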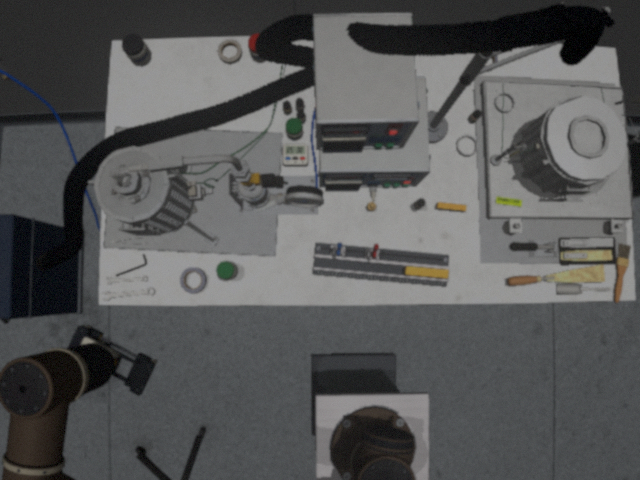

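Scene view: the rail runs from (290,270) to (455,355), with the blue flag at (327,248), the red flag at (367,268) and a bar in the channel at (420,336). A second, smaller brass bar lies loose at (496,300). The top view shows the channel bar at (427,271), the loose bar at (451,207), the blue flag at (338,250) and the red flag at (375,250). I'll check this in enlarged crops.

Run:
```python
from h import *
crop('s0',275,215,200,160,4,'c1');crop('t0',300,190,170,105,4.7,'c2')
print(proj('t0',[[0.292,.608,.248],[0,0,0]]))
```

```text
[[123.21535017 354.0541486 ]
 [372.81888717 446.67301457]]
```

View pics/c1.png

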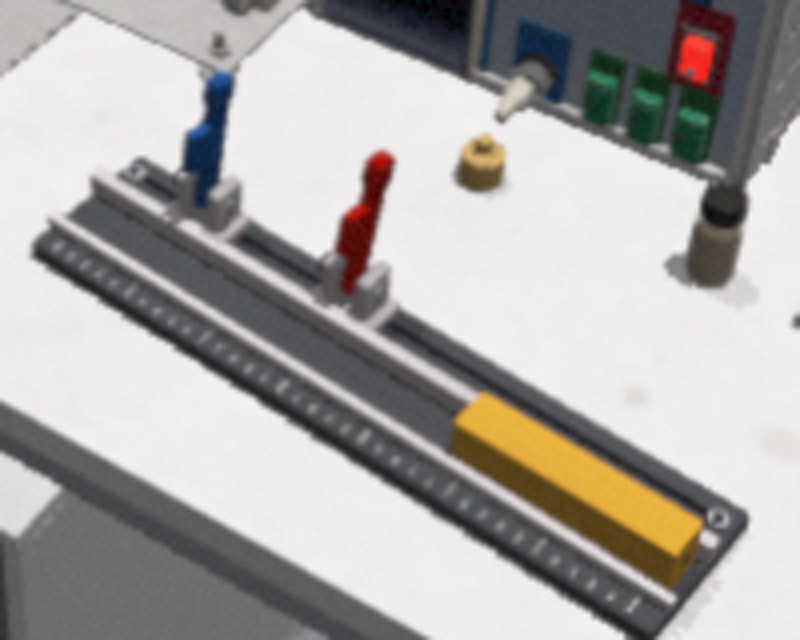

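View pics/c2.png

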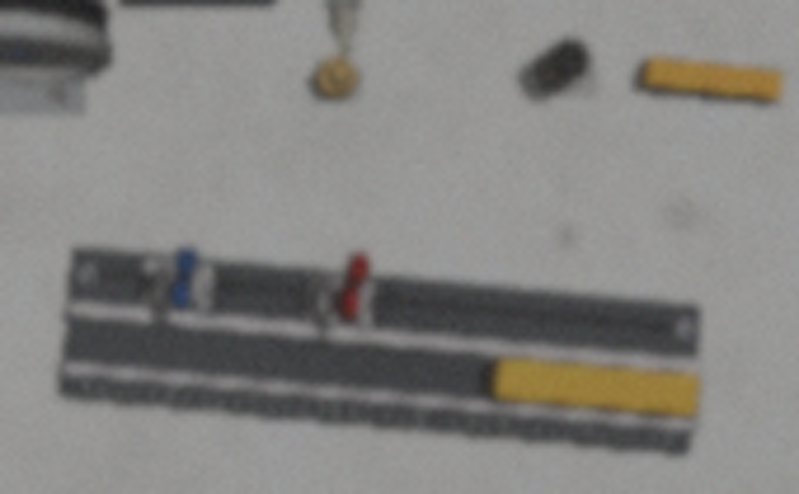

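c1 confirms the choice: the long bar with its front at (470,410) lies in the channel, the red flag tip is at (379,165) and the blue one at (220,85). The loose bar in c2 at (710,78) is shorter and off the rail. Next I'll fit the poses.

Run:
```python
from h import *
from scipy.optimize import least_squares as LS
S=lambda u,v:np.array([275+u/4,215+v/4]); Tt=lambda u,v:np.array([300+u/4.7,190+v/4.7])
# rail: local pts
obs=[('s0',S(140,160),(.045,.19)),('s0',S(747,515),(.045,-.19)),('s0',S(38,245),(-.045,.19)),
('t0',Tt(74,248),(.045,.19)),('t0',Tt(698,306),(.045,-.19)),('t0',Tt(685,452),(-.045,-.19)),('t0',Tt(62,396),(-.045,.19))]
def W(p,l):
    c,s=np.cos(p[2]),np.sin(p[2]); l=np.asarray(l,float); return np.array([p[0]+c*l[0]-s*l[1],p[1]+s*l[0]+c*l[1],l[2]])
f=lambda p:np.concatenate([proj(n,W(p,(*l,.012)))[0]-uv for n,uv,l in obs])
s=LS(f,[.5,.1,0]);p=s.x;print(p[:2],np.degrees(p[2]),s.fun.round(1))
np.save('rail.npy',p)
# bar
b=[('s0',S(483,393),(.0125,.06)),('s0',S(704,525),(.0125,-.06)),('s0',S(683,553),(-.0125,-.06)),('s0',S(458,428),(-.0125,.06)),
('t0',Tt(496,358),(.0125,.06)),('t0',Tt(698,373),(.0125,-.06)),('t0',Tt(697,415),(-.0125,-.06)),('t0',Tt(496,400),(-.0125,.06))]
g=lambda q:np.concatenate([proj(n,W(p,(q[0]+l[0],q[1]+l[1],.042)))[0]-uv for n,uv,l in b])
s=LS(g,[-.011,-.1]);print('bar',s.x,s.fun.round(1))
for nm,us,ut in(('red',S(379,166),Tt(359,265)),('blue',S(220,90),Tt(186,260))):
    def tip(q): a=q[1]; return W(p,(-.011+.036-.066*np.cos(a),q[0]+.004,.036+.066*np.sin(a)))
    h=lambda q:np.concatenate([proj('s0',tip(q))[0]-us,proj('t0',tip(q))[0]-ut])
    s=LS(h,[.03,1.8]);print(nm,s.x,tip(s.x),s.fun.round(1))
K=W(p,(-.011,-.1,0));print(K)
```

```text
[ 0.51052413 -0.02783009] -5.734220972913791 [-0.3 -1.4  1.3  0.4 -2.9 -0.6  0.1 -0.8  1.2 -0.2  1.5  0.5 -0.4 -0.3]
bar [-0.00957035 -0.1246366 ] [ 0.1 -0.3  0.4  0.1 -1.7  1.8 -1.3 -1.3  1.2 -1.1  1.  -0.2  0.5 -0.1
  0.4 -0.9]
red [0.02700907 1.83814559] [ 0.55584563 -0.0012161   0.09965532] [-0.1  1.1 -0.4 -0.6]
blue [0.12239955 1.72642545] [0.55820704 0.09441698 0.10120234] [-0.3  0.4  0.1 -0.4]
[ 0.48958777 -0.12623064  0.        ]
```

Run:
```python
from h import *
p=np.load('rail.npy');c,s=np.cos(p[2]),np.sin(p[2])
W=lambda x,y:np.array([p[0]+c*x-s*y,p[1]+s*x+c*y])
Tt=lambda u,v:(300+u/4.7,190+v/4.7);S=lambda u,v:(275+u/4,215+v/4)
print('weight',atz('t0',*Tt(335,85),.01),atz('s0',*S(480,185),.0))
print('vial',atz('s0',*S(712,270),0))
print('psu foot',atz('s0',*S(470,80),0),atz('s0',*S(735,180),0))
print('gauge top',[atz('t0',322,198,z) for z in(.1,.2)])
print('plate front',atz('s0',*S(220,70),0), 'plug', atz('s0',*S(500,110),.03))
print('red hinge',W(.025,.031),'chan centre at flag',W(-.011,.031),'bar rear',W(-.011,-.185),'bar rear final',W(-.011,-.093),'dir',(-s,c))
```

```text
weight [ 6.70217988e-01 -2.59518272e-04  1.00000000e-02] [ 0.67190371 -0.00400599  0.        ]
vial [ 0.68489655 -0.13557505  0.        ]
psu foot [0.74584316 0.04347529 0.        ] [ 0.75560621 -0.11681884  0.        ]
gauge top [array([0.68310832, 0.14018034, 0.1       ]), array([0.66518164, 0.14144496, 0.2       ])]
plate front [ 6.70357209e-01  1.67158068e-01 -1.11022302e-16] plug [0.70152361 0.00304994 0.03      ]
red hinge [5.38496372e-01 5.16940143e-04] chan centre at flag [0.50267651 0.00411385] bar rear [ 0.48109508 -0.21080531] bar rear final [ 0.49028717 -0.11926567] dir (np.float64(0.09991404749066955), np.float64(0.9949960719088454))
```

>>> {"api": "carry_out", "payload": {"commands": [0.25, -0.95, 0, -1, 1, 0.25, -0.95, 0, -1, 1, 0.25, -0.95, 0, -1, 1, 0.25, -0.95, 0, -1, 1, 0.25, -0.95, 0, -1, 1, 0.25, -0.95, 0, -1, 1, 0.25, -0.95, 0, -1, 1, 0.25, -0.95, 0, -1, 1], "grip_force": 20}}

```text
time_s: 0.9
tcp_pos: [0.3722, 0.3027, 0.2484]
eef_rot: [180.0, -0.0, -57.8]
contact_force: [0.5, -0.5, 0.2]
gripper_width: 0.0291
```

>>> {"api": "carry_out", "payload": {"commands": [0.25, -0.95, 0, -1, 1, 0.25, -0.95, 0, -1, 1, 0.25, -0.95, 0, -1, 1, 0.25, -0.95, 0, -1, 1, 0.25, -0.95, 0, -1, 1, 0.25, -0.95, 0, -1, 1, 0.25, -0.95, 0, -1, 1, 0.25, -0.95, 0, -1, 1]}}

```text
time_s: 1.7
tcp_pos: [0.4522, -0.0012, 0.2486]
eef_rot: [-180.0, 0.0, -89.8]
contact_force: [0.4, 1.0, -0.5]
gripper_width: 0.0
```

>>> {"api": "carry_out", "payload": {"commands": [0, 0, 0, -1, 1, 0, 0, 0, -0.5, 1, 0, 0, 0, 0, 1, 0, 0, 0, 0, 1]}}

```text
time_s: 2.1
tcp_pos: [0.4521, 0.0004, 0.2484]
eef_rot: [180.0, -0.0, -95.6]
contact_force: [-0.8, 0.8, 0.3]
gripper_width: 0.0006
```

>>> {"api": "carry_out", "payload": {"commands": [0.9, 0, 0, 0, 1, 0.9, 0, 0, 0, 1, 0.9, 0, 0, 0, 1, 0.85, 0, 0, 0, 1, 0, 0, 0, 0, 1, 0, 0, -0.5, 0, 1, 0, 0, 0, 0, 1, 0, 0, 0, 0, 1]}}

```text
time_s: 2.9
tcp_pos: [0.5938, 0.0007, 0.2286]
eef_rot: [179.9, -0.0, -95.6]
contact_force: [0.3, 1.1, -0.1]
gripper_width: 0.0003
```

Run:
```python
from h import *
cap('scene','s1'); crop('s1',275,135,240,220,3.3,'c3')
```

```text
(no output)
```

View pics/c3.png

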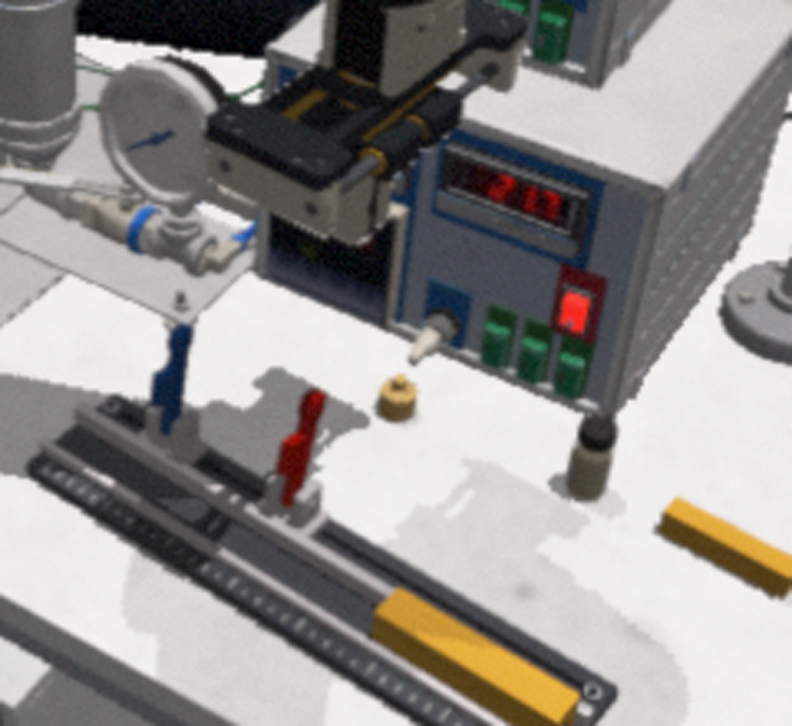

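Run:
```python
from h import *
q=proj('s1',[[.594,0.001,.229],[.594,.001,.207],[.594,.001,.273],[.69,.001,.273],[.5,.001,.273]]);print((q-[275,135])*3.3)
```

```text
[[358.49475919 196.62723238]
 [355.37502686 227.70850898]
 [365.03424037 131.69421777]
 [448.36289129  52.21082362]
 [273.78325352 218.72713116]]
```

c3 shows the closed fingertips at (357,238), above and behind the red flag tip (312,400). They match the projection, and the PSU and gauge are clear, so I'll descend behind the flag.

>>> {"api": "carry_out", "payload": {"commands": [0, 0, -0.75, 0, 1, 0, 0, -0.75, 0, 1, 0, 0, -0.75, 0, 1, 0, 0, -0.5, 0, 1, 0, 0, -0.25, 0, 1, 0, 0, 0, 0, 1]}}

```text
time_s: 3.55
tcp_pos: [0.5939, 0.0005, 0.1082]
eef_rot: [179.9, -0.0, -95.6]
contact_force: [-0.5, 0.5, 0.4]
gripper_width: 0.0004
```

>>> {"api": "carry_out", "payload": {"commands": [-0.25, 0, 0, 0, 1, -0.25, 0, 0, 0, 1, -0.25, 0, 0, 0, 1, -0.25, 0, 0, 0, 1, -0.25, 0, 0, 0, 1, -0.25, 0, 0, 0, 1, 0, 0, 0, 0, 1]}}

```text
time_s: 4.25
tcp_pos: [0.5326, 0.0003, 0.1087]
eef_rot: [180.0, -0.0, -95.7]
contact_force: [-0.1, -0.5, 0.1]
gripper_width: 0.0005
```

>>> {"api": "carry_out", "payload": {"commands": [-0.3, 0.03, -0.1, 0, 1, -0.3, 0.03, -0.1, 0, 1, -0.3, 0.02, -0.2, 0, 1, 0, 0, -0.2, 0, 1, 0, 0, -0.2, 0, 1, 0, 0, 0, 0, 1]}}

```text
time_s: 4.85
tcp_pos: [0.4981, 0.0035, 0.0754]
eef_rot: [179.9, -0.0, -95.7]
contact_force: [0.5, -0.5, 0.5]
gripper_width: 0.0006
```

Run:
```python
from h import *
cap('scene','s2'); crop('s2',275,135,240,220,3.3,'c4')
```

```text
(no output)
```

View pics/c4.png

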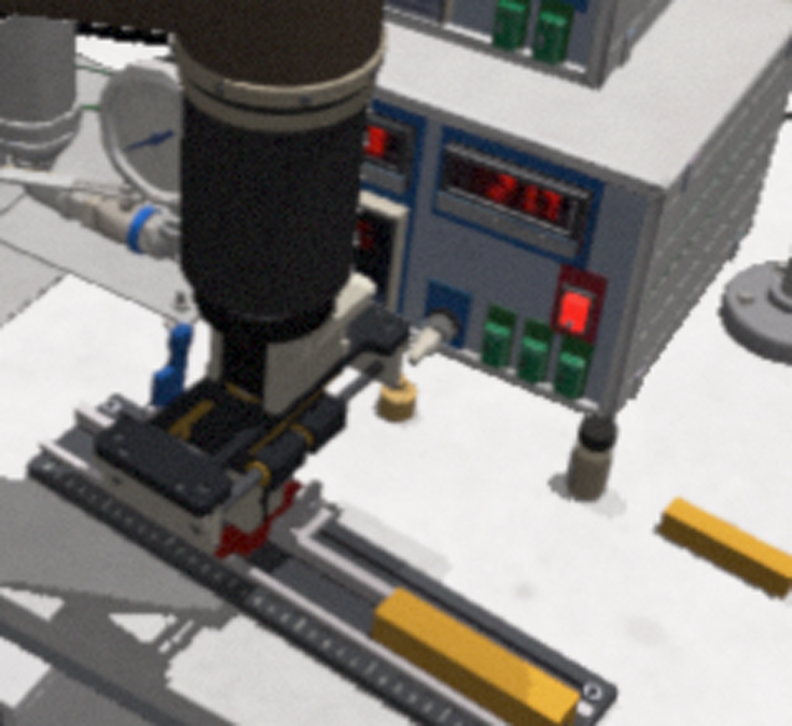

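c4 shows the red flag nearly level under the fingers at (255,525). Blue at (175,365) is still up. Next I'll press gently to the limit.

>>> {"api": "carry_out", "payload": {"commands": [0, 0, -0.1, 0, 1, 0, 0, -0.1, 0, 1, 0, 0, 0, 0, 1]}}

```text
time_s: 5.2
tcp_pos: [0.4982, 0.0035, 0.0681]
eef_rot: [180.0, -0.0, -95.7]
contact_force: [-0.5, -1.1, -0.5]
gripper_width: 0.0007
```

>>> {"api": "carry_out", "payload": {"commands": [0, 0, -0.05, 0, 1, 0, 0, 0, 0, 1]}}

```text
time_s: 5.4
tcp_pos: [0.4982, 0.0036, 0.0664]
eef_rot: [180.0, -0.0, -95.7]
contact_force: [-0.9, 0.0, 0.6]
gripper_width: 0.0005
```

>>> {"api": "carry_out", "payload": {"commands": [0, 0, -0.03, 0, 1, 0, 0, 0, 0, 1]}}

```text
time_s: 5.6
tcp_pos: [0.4983, 0.0036, 0.0654]
eef_rot: [-180.0, 0.0, -95.7]
contact_force: [0.1, -0.4, -0.0]
gripper_width: 0.0003
```

>>> {"api": "carry_out", "payload": {"commands": [0, 0, -0.03, 0, 1, 0, 0, 0, 0, 1]}}

```text
time_s: 5.8
tcp_pos: [0.4984, 0.0036, 0.065]
eef_rot: [-180.0, -0.0, -95.6]
contact_force: [-4.3, 1.2, 9.7]
gripper_width: 0.0002
```

>>> {"api": "carry_out", "payload": {"commands": [0, 0, 0.5, 0, 1, 0, 0, 0.75, 0, 1, -0.1, -0.9, 0.5, 0, 1, -0.1, -0.9, 0, 0, 1, -0.1, -0.9, 0, 0, 1, -0.1, -0.9, 0, 0, 1, -0.1, -0.9, 0, 0, 1, -0.02, -0.9, 0, 0, 1]}}

```text
time_s: 6.6
tcp_pos: [0.4769, -0.2137, 0.1343]
eef_rot: [-180.0, 0.0, -95.6]
contact_force: [0.6, 0.5, -0.4]
gripper_width: 0.0005
```

>>> {"api": "carry_out", "payload": {"commands": [0, -0.85, 0, 0, 1, 0, 0, -0.5, 0, 1, 0, 0, -0.5, 0, 1, 0, 0, -0.5, 0, 1, 0, 0, -0.4, 0, 1, 0, 0, -0.1, 0, 1, 0, 0, 0, 0, 1]}}

```text
time_s: 7.3
tcp_pos: [0.4771, -0.2464, 0.0537]
eef_rot: [179.9, -0.0, -95.7]
contact_force: [0.5, 0.6, 0.3]
gripper_width: 0.0005
```

Run:
```python
from h import *
print(telemetry.get_state()['tcp_pos'])
cap('scene','s3'); crop('s3',275,215,200,160,4,'c5')
```

```text
[ 0.47714979 -0.24636633  0.05374231]
```

View pics/c5.png

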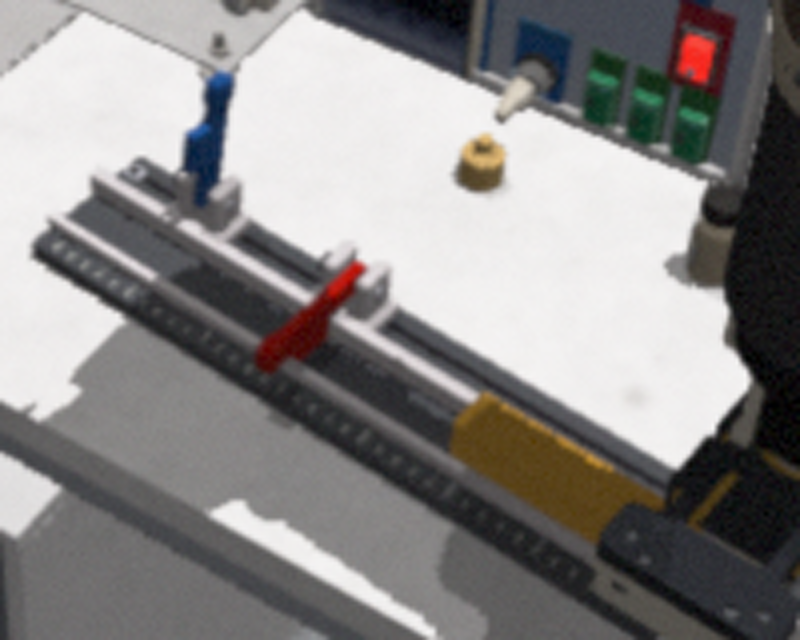

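c5 shows the red flag lying flat across the channel at (310,320), with blue up and untouched. The fingers are behind the bar's rear end. Starting the push.

>>> {"api": "carry_out", "payload": {"commands": [0.02, 0.2, 0, 0, 1, 0.02, 0.2, 0, 0, 1, 0.02, 0.2, 0, 0, 1, 0.02, 0.2, 0, 0, 1, 0.02, 0.2, 0, 0, 1, 0.02, 0.2, 0, 0, 1]}}

```text
time_s: 7.95
tcp_pos: [0.4827, -0.1979, 0.0547]
eef_rot: [-179.9, -0.0, -95.6]
contact_force: [-0.2, -4.9, 3.6]
gripper_width: 0.0005
```

>>> {"api": "carry_out", "payload": {"commands": [0.02, 0.2, 0, 0, 1, 0.02, 0.2, 0, 0, 1, 0.02, 0.2, 0, 0, 1, 0.02, 0.2, 0, 0, 1, 0.02, 0.15, 0, 0, 1, 0.01, 0.1, 0, 0, 1, 0, 0, 0, 0, 1]}}

```text
time_s: 8.65
tcp_pos: [0.4865, -0.1556, 0.0539]
eef_rot: [180.0, 0.0, -95.6]
contact_force: [0.2, -1.0, 0.2]
gripper_width: 0.0001
```

>>> {"api": "carry_out", "payload": {"commands": [0.01, 0.08, 0, 0, 1, 0.01, 0.08, 0, 0, 1, 0, 0, 0, 0, 1]}}

```text
time_s: 8.95
tcp_pos: [0.4874, -0.1496, 0.0539]
eef_rot: [180.0, 0.0, -95.7]
contact_force: [0.4, 0.4, -0.3]
gripper_width: 0.0004
```

>>> {"api": "carry_out", "payload": {"commands": [0.005, 0.05, 0, 0, 1, 0.005, 0.05, 0, 0, 1, 0.005, 0.05, 0, 0, 1, 0.005, 0.05, 0, 0, 1, 0.005, 0.05, 0, 0, 1, 0.005, 0.05, 0, 0, 1]}}

```text
time_s: 9.55
tcp_pos: [0.4887, -0.1378, 0.0542]
eef_rot: [180.0, -0.0, -95.7]
contact_force: [0.5, -0.8, -0.9]
gripper_width: 0.0007
```

>>> {"api": "carry_out", "payload": {"commands": [0.005, 0.04, 0, 0, 1, 0.005, 0.04, 0, 0, 1]}}

```text
time_s: 9.75
tcp_pos: [0.4891, -0.1346, 0.0542]
eef_rot: [-180.0, 0.0, -95.7]
contact_force: [0.8, -1.6, -0.6]
gripper_width: 0.0004
```

>>> {"api": "carry_out", "payload": {"commands": [0.0, 0.03, 0, 0, 1, 0.005, 0.03, 0, 0, 1]}}

```text
time_s: 9.95
tcp_pos: [0.4893, -0.1323, 0.0541]
eef_rot: [180.0, -0.0, -95.7]
contact_force: [-0.2, -1.9, -1.1]
gripper_width: 0.0004
```

>>> {"api": "carry_out", "payload": {"commands": [0.0, 0.02, 0, 0, 1, 0.005, 0.02, 0, 0, 1]}}

```text
time_s: 10.15
tcp_pos: [0.4894, -0.1307, 0.0542]
eef_rot: [180.0, -0.0, -95.7]
contact_force: [0.2, -1.0, -0.7]
gripper_width: 0.0003
```

>>> {"api": "carry_out", "payload": {"commands": [0.0, 0.02, 0, 0, 1, 0.0, 0.02, 0, 0, 1]}}

```text
time_s: 10.35
tcp_pos: [0.489, -0.1301, 0.0542]
eef_rot: [179.9, -0.1, -95.6]
contact_force: [-0.1, -12.9, -1.1]
gripper_width: 0.0006
```

The force jumped to 13 N where contact was predicted, so the bar is on the flag. I'll back off and check.

>>> {"api": "carry_out", "payload": {"commands": [0, -0.05, 0, 0, 1, -0.02, -0.2, 0, 0, 1, -0.04, -0.4, 0, 0, 1, 0, -0.5, 0.3, 0, 1, 0, -0.5, 0.8, 0, 1, 0, -0.9, 1, 0, 1, 0, -0.9, 0.8, 0, 1, 0, -0.5, 0, 0, 1]}}

```text
time_s: 11.15
tcp_pos: [0.4896, -0.2878, 0.1726]
eef_rot: [-179.5, -0.1, -95.7]
contact_force: [0.5, 0.6, -0.8]
gripper_width: 0.0001
```

Run:
```python
from h import *
print(telemetry.get_state()['tcp_pos'])
cap('scene','s4'); crop('s4',275,215,200,160,4,'c6');cap('top','t4')
crop('t4',330,225,80,60,9,'c7')
for f in('s','t'):
    a,b=cv2.imread(f'pics/{f}0.png'),cv2.imread(f'pics/{f}4.png');
```

```text
[ 0.48964728 -0.28782885  0.17257801]
```

View pics/c6.png

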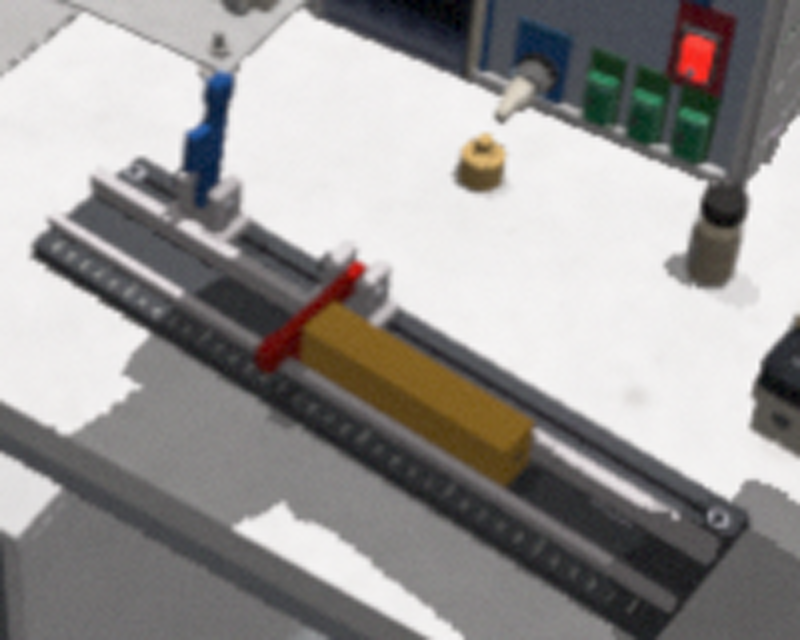

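View pics/c7.png

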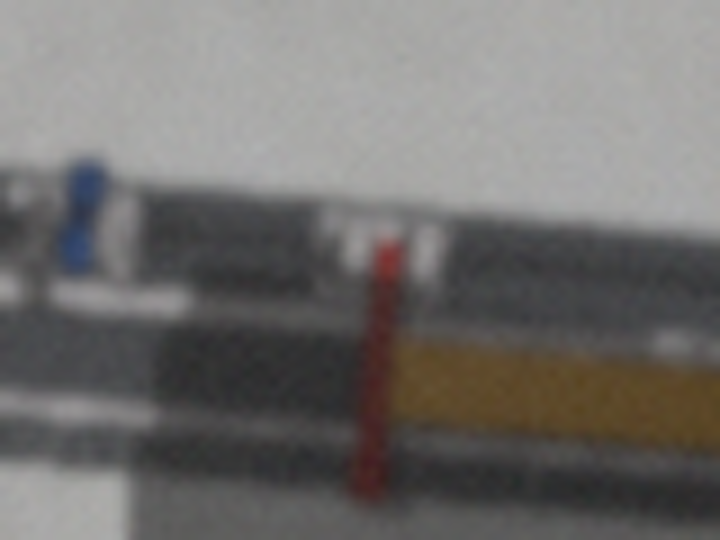

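c6 and c7 show the bar seated against the lowered red flag (c6 at (300,330), c7 at (392,380)) with no visible gap. Blue is up, the vial and weight haven't moved, and the gripper is clear. Handing in.

```bash
python3 -c "
from h import *
s=telemetry.get_state();print(s['qd'].round(2),s['contact_force'].round(1));print(r.close_job())"
```

```text
[ 2.29  0.28 -2.86 -0.8   0.51 -2.38] [-0.4  0.1 -1.2]
the job is handed in; nothing more can be done
None
```

The job is handed in, with the bar resting against the lowered red flag. The simulator reports no verdict.

- **Red flag:** I swung it down from behind with the closed fingers, then pressed it onto its limit. It met about 10 N at the height expected for fully down.
- **Bar:** I pushed it along the channel from its rear end until the force rose to about 13 N, within about 1 mm of the predicted contact point. I then backed the gripper well clear.
- **Last pictures:** Both views show the red flag down and the bar lying in the channel with no visible gap to the flag. Blue is still up, and the vial and weight look unmoved. I did not check the jar and tape in the last pictures, but the gripper passed well above the jar and was never near the tape.

The gap was judged by eye, so anything under about 1 mm would not show. Otherwise no check failed or disagreed. About 11 s of the 50 s were used; the arm was still settling slightly at hand-in, at under 3 degrees/s, with nothing in contact.

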